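# Clamp a veneered panel evenly in a four-spindle press

## Robot

A 7-joint arm with a two-finger parallel gripper is mounted at the origin on a cart in front of the work surface, level with it; the furniture and walls round the work are solid. World frame = base frame: x ahead of the robot, y to its left, z up, the work surface at z = 0. Lengths are in m, angles in rad, forces in N, time in s.
With the tool pointing down it reaches from about 0.4 to 0.925 m from the base axis. Payload 5.6 kg.
Tool frame: the origin (TCP) lies between the finger pads; the fingertips stand 8 mm ahead of it and the grasp point (between the pads) lies 11 mm behind it (r.tip_extent is the distance from the TCP to the fingertips, in m); z points along the fingers, y is the line along which they close (so a half turn about z gives the same grasp; the last joint's range is limited). The gripper opens to 85 mm and grips with 20 to 120 N. Pads are 22 mm wide; open, the fingers measure 114 mm over their backs; the gripper's body (76 mm by 85 mm) begins 54 mm behind the grasp point. The pads swing forward as they close: fully open they stand 13 mm farther back than shut.
Start: joints at [1.286, 0.468, -0.012, 1.603, 0.006, 1.071, -0.056], TCP at [0.156, -0.631, 0.239] pointing down, gripper open.
Joint ranges: [-2.53, 2.53], [-0.31, 2.02], [-1.57, 1.55], [0.28, 2.44], [-1.29, 4.43], [0.15, 1.84], [-2.92, 2.92]. Speed limits (rad/s): [2.57, 2.57, 3.14, 3.14, 3.14, 3.14, 3.14].

## Interface

Orientations are given as a unit quaternion [x, y, z, w].
In Python, from rig import r gives the robot as it stands.
- The arm moves only by the shell command python3 -m crank 'ROWS' [FORCE]. ROWS is JSON, a list that holds one entry, the list of rows, each a list of 7 numbers: the shift along the tool's x, y, z normalised to -1 to 1, where 1 is 0.02 m, then the turn, a rotation vector about the tool's x, y, z normalised to -1 to 1, where 1 is 0.1 rad, then the opening, from -1 (shut) to 1 (fully open). In form: [[[tx, ty, tz, rx, ry, rz, hand], ...]]. A call has exactly 8 rows; each row shifts and turns the commanded pose from where the row before left it, along the tool's axes as they then stand; what a row does not reach is not made up. A row lasts 1/12 s, in which the tool goes at most 41.7 mm and 7.16 degrees, less where a joint would pass 70% of its speed; a pose out of reach is approached as far as the arm can. A call with a number of a shift or a turn outside -1 to 1 is refused whole. A call with a gripper value outside its range is refused whole. The fingers move at their own pace and stop on an object; FORCE is the grip in N (left out, the last holds). Time passes only in rows, so rows that do not move let the fingers close, or fill a call up. It gives the time, the measured TCP pose, the force, the opening and the grip force at its end, in the units of the state.
- r.state(): the state, without advancing time (a new reading comes with each control period).
- r.camera(name): name is "scene" or "top" or "wrist"; returns a dict with "pixels" (420x560x3 uint8, red, green, blue), "depth" (420x560 float32, m along the optical axis (not along the pixel's ray), 0 where there is no reading), "vfov" (degrees; the focal length in pixels is half the picture's height over the tangent of half this angle, whatever the lens; pixels are square), "cx", "cy" (the principal point, pixels), "world_from_camera" (4x4, takes a point from camera to world coordinates). Camera axes: x right, y down, z forward; pixel columns grow to the right and rows downward; lengths in m; the calibration is good to about 2 mm. A picture is of the moment at which its call begins.
- r.job_done(): hands the job in; it is judged then, once.
Trained networks look in the newest picture that a camera, given by its name, has taken for a name from the list of things; names that differ only in an ending like _2 or _b are one class to them, and where a whole thing is asked for, a point or a joint stands for the part that bears it (a point fixed in the world has none). Each returns a list of dicts, best first, with "conf" (0 to 1); they miss things now and then, are a little off and sometimes report something else, mostly with a low value. They report only what shows in the picture. A call takes as long as a camera call. They do not tell look-alikes from the thing itself.
- r.masks_of(camera, label): "mask" (420x560 bool, what is visible of it) and "at" ([column, row] in pixels, amid what is visible of it).
The state is a dict: "time_s": time; "joint_pos": joint angles; "qd": joint speeds; "tau": joint torques, N m; "ee_pos": TCP position; "orientation": TCP orientation; "force": force on the tool from outside, world axes, zero at the start; "torque": the same for the moment, N m; "width": finger opening in m; "finger_force": force on a finger pad.
Only numpy, scipy, OpenCV 4.12 (cv2) and the standard library are available. Lean on these libraries where they do the work, as an engineer would, in place of code of your own. Each camera call takes 0.05 s, during which the arm holds its last target. There are 200 camera calls.

## Task

Load the veneer press: push the panel in under the platen until its rear edge is hard against the back stop. Then tighten the four T-knobs (clockwise) crosswise, always going from one corner to the diagonally opposite one, in two rounds so the platen comes down level: first every knob by about an eighth of a turn, then every knob until it stops. Leave the things beside the press alone.

Things in the scene. Friction and masses are not known exactly. Their poses are not given: they have to be found in the camera images.
- press: Bed of a small veneer press, fixed to the bench: plywood board 264 mm wide, its top face 24 mm above the bench. Origin: on the bench under the platen's centre; z up, x the loading direction (away from the robot), y left. The bed runs from x = -190 (open loading apron) to +110 mm. Knob spindles stand at x = +-62, y = +-100 mm. Two side guides 8 mm tall, 107 mm apart, run from x = -110 to +80 mm.
- home (a point): Middle of the front face of the back stop, a batten 10 mm tall across the rear of the bed (press frame x = +80, y = 0, z = 30 mm), axes of the press. The panel's rear edge must come up against it.
- platen: Loose pressure plate on the four spindles: plywood 160 (x) x 250 (y) x 18 mm with two ribs 30 mm wide and 10 mm high along y on top, between the knobs. Origin: centre of its underside. Springs lift it against the knobs: open, its underside is 38.6 mm above the bench, a 14.6 mm gap over the bed; each corner follows its knob down.
- panel: The work: flat veneered panel 180 (x) x 100 (y) x 12 mm, about 0.2 kg, lying loose on the bed between the guides, partly under the platen; at the start it is 40 to 75 mm short of the stop. Origin: centre of its underside; x along its length toward the stop. Fully home, its front edge is at press x = -100 mm, 20 mm in front of the platen.
- panel_rear (a point): Middle of the panel's rear edge (toward the stop), half way up its thickness; axes of the panel.
- panel_front (a point): Middle of the panel's front edge (robot side), half way up its thickness, 30 mm above the bench; axes of the panel.
- bar_front_left (a point): Centre of the T-bar of the knob near the robot, on the left (+y): black plastic bar 66 long x 18 thick x 18 mm high, its x axis along the bar, z up. It stands 97.6 mm above the bench when slack; below the bar a neck 18 mm thick leaves 19 mm of room down to the knob's flange; open space all round. Grip the bar across its 18 mm from above.
- knob_front_left (a joint): Turn of that knob (near the robot, on the left (+y)), rad: starts slack at 0 to 0.15, grows as the knob is tightened, clockwise seen from above; it stops hard at 1.6 (fully tight; the platen meets the panel at about 1.37). It sinks 1.9 mm per rad, resists with about 0.06 to 0.2 N m and stays where it is left.
- bar_front_right (a point): Centre of the T-bar of the knob near the robot, on the right (-y): black plastic bar 66 long x 18 thick x 18 mm high, its x axis along the bar, z up. It stands 97.6 mm above the bench when slack; below the bar a neck 18 mm thick leaves 19 mm of room down to the knob's flange; open space all round. Grip the bar across its 18 mm from above.
- knob_front_right (a joint): Turn of that knob (near the robot, on the right (-y)), rad: starts slack at 0 to 0.15, grows as the knob is tightened, clockwise seen from above; it stops hard at 1.6 (fully tight; the platen meets the panel at about 1.37). It sinks 1.9 mm per rad, resists with about 0.06 to 0.2 N m and stays where it is left.
- bar_rear_left (a point): Centre of the T-bar of the knob far from the robot, on the left (+y): black plastic bar 66 long x 18 thick x 18 mm high, its x axis along the bar, z up. It stands 97.6 mm above the bench when slack; below the bar a neck 18 mm thick leaves 19 mm of room down to the knob's flange; open space all round. Grip the bar across its 18 mm from above.
- knob_rear_left (a joint): Turn of that knob (far from the robot, on the left (+y)), rad: starts slack at 0 to 0.15, grows as the knob is tightened, clockwise seen from above; it stops hard at 1.6 (fully tight; the platen meets the panel at about 1.37). It sinks 1.9 mm per rad, resists with about 0.06 to 0.2 N m and stays where it is left.
- bar_rear_right (a point): Centre of the T-bar of the knob far from the robot, on the right (-y): black plastic bar 66 long x 18 thick x 18 mm high, its x axis along the bar, z up. It stands 97.6 mm above the bench when slack; below the bar a neck 18 mm thick leaves 19 mm of room down to the knob's flange; open space all round. Grip the bar across its 18 mm from above.
- knob_rear_right (a joint): Turn of that knob (far from the robot, on the right (-y)), rad: starts slack at 0 to 0.15, grows as the knob is tightened, clockwise seen from above; it stops hard at 1.6 (fully tight; the platen meets the panel at about 1.37). It sinks 1.9 mm per rad, resists with about 0.06 to 0.2 N m and stays where it is left.
- glue_bottle: Bystander: bottle with pointed cap, 64 mm across, 174 mm tall, standing on the bench to the left of the press. Origin under its centre.
- sanding_block: Bystander: sanding block 63 x 110 x 32 mm, lying right of the press. Origin under its centre.
- tape_measure: Bystander: tape measure 38 x 70 x 62 mm, standing right of the press. Origin under its centre.
- mallet: Bystander: wooden mallet 125 x 321 x 60 mm, lying left of the press. Origin under its middle.
There are look-alikes about, which are no part of the job. There is more than one size of the panel; the job needs the smaller.

How it is judged:
On the way, in this order (a step that is already met when the one before it is completed fails the run):
1. the panel's rear edge is against the back stop (within 4 mm) while all four knobs are still slack (under 0.3 rad) (x of panel_rear in the frame of home between -0.004 and 0.004 m and z of panel_front in the frame of home below 0.003 m and value of joint each of knob_front_left, knob_front_right, knob_rear_left, knob_rear_right below 0.3 rad), for 0.2 s.
2. first round done: every knob is past 0.4 rad and none past 1.2 rad (value of joint knob_front_left between 0.4 and 1.2 rad and value of joint knob_front_right between 0.4 and 1.2 rad and value of joint knob_rear_left between 0.4 and 1.2 rad and value of joint knob_rear_right between 0.4 and 1.2 rad), for 0.1 s.
At the end, for the whole second after the job is handed in: The panel lies flat against the back stop (rear edge within 4 mm), all four knobs are tight (past 1.4 rad), the platen is level (within 0.008 rad), at rest, and presses on the panel with more than 15 N (x of panel_rear in the frame of home between -0.004 and 0.004 m and z of panel_front in the frame of home below 0.003 m and value of joint each of knob_front_left, knob_front_right, knob_rear_left, knob_rear_right above 1.4 rad and contact force between platen and panel above 15 N and angle between platen's own z axis and vertical below 0.008 rad and linear speed of platen below 0.01 m/s); the robot touches nothing.
It fails at once if a knob is turned past 1.2 rad while another is still short of 0.4 rad (one tightened right down before all were taken up) (value of joint any of knob_front_left, knob_front_right, knob_rear_left, knob_rear_right above 1.2 rad and value of joint any of knob_front_left, knob_front_right, knob_rear_left, knob_rear_right below 0.4 rad).
It fails at once if first round not crosswise: two neighbouring knobs are past 0.4 rad while the two others are both under 0.3 rad ((value of joint each of knob_front_left, knob_front_right above 0.4 rad and value of joint each of knob_rear_left, knob_rear_right below 0.3 rad) or (value of joint each of knob_front_left, knob_rear_left above 0.4 rad and value of joint each of knob_front_right, knob_rear_right below 0.3 rad) or (value of joint each of knob_rear_left, knob_rear_right above 0.4 rad and value of joint each of knob_front_left, knob_front_right below 0.3 rad) or (value of joint each of knob_front_right, knob_rear_right above 0.4 rad and value of joint each of knob_front_left, knob_rear_left below 0.3 rad)).
It fails at once if second round not crosswise: two neighbouring knobs are past 1.35 rad while the two others are both under 1.25 rad ((value of joint each of knob_front_left, knob_front_right above 1.35 rad and value of joint each of knob_rear_left, knob_rear_right below 1.25 rad) or (value of joint each of knob_front_left, knob_rear_left above 1.35 rad and value of joint each of knob_front_right, knob_rear_right below 1.25 rad) or (value of joint each of knob_rear_left, knob_rear_right above 1.35 rad and value of joint each of knob_front_left, knob_front_right below 1.25 rad) or (value of joint each of knob_front_right, knob_rear_right above 1.35 rad and value of joint each of knob_front_left, knob_rear_left below 1.25 rad)).
It fails at once if the platen tips by more than 0.02 rad (angle between platen's own z axis and vertical above 0.02 rad).
It fails at once if a bystander is moved by more than 15 mm (distance of any of glue_bottle, sanding_block, tape_measure, mallet from where it was at the start of the episode above 0.015 m).
It also fails if it takes over 72 s, if anything falls off the work surface, if the arm or the gripper's body presses on something with over 40 N, if the wrist force passes 120 N, or if a joint passes its speed limit or range.

## Working session

There is one attempt and no reset: what is moved stays moved. The work goes in short steps, Python scripts to look and compute and a shell command to move; the robot and the scene stay as the last step left them, time stands still between calls to the robot, and variables do not carry over. Pictures are saved under pics/ and viewed, at most 10 in all, crops included, and the job is handed in when it is done.

```bash
ls; mkdir -p pics
cat > h.py <<'E'
import numpy as np, cv2, json
from rig import r
from scipy.spatial.transform import Rotation as R
def cam(n):
    c=r.camera(n); c['f']=c['pixels'].shape[0]/2/np.tan(np.radians(c['vfov'])/2); return c
def cloud(c):
    d=c['depth']; v,u=np.mgrid[:d.shape[0],:d.shape[1]]
    p=np.stack([(u-c['cx'])/c['f']*d,(v-c['cy'])/c['f']*d,d],-1)
    M=np.array(c['world_from_camera']); w=p@M[:3,:3].T+M[:3,3]; w[d==0]=np.nan; return w
def save(c,n): cv2.imwrite('pics/'+n,c['pixels'][:,:,::-1])
E
python3 - <<'E'
from h import *
for n in('top','scene'):
    c=cam(n); save(c,n+'0.png'); w=cloud(c); np.savez(n+'0.npz',w=w,px=c['pixels'])
    for l in ['press','platen','panel','bar_front_left','bar_front_right','bar_rear_left','bar_rear_right','glue_bottle','sanding_block','tape_measure','mallet']:
        for m in r.masks_of(n,l):
            q=w[m['mask']]; print(n,l,round(m['conf'],2),m['at'],m['mask'].sum(),np.round(np.nanmedian(q,0),3))
s=r.state();print(s)
E
```

```text
pics
top press 0.94 [258.9, 265.1] 4669 [0.473 0.05  0.025]
top press 0.47 [291.1, 183.5] 217 [ 0.649 -0.043  0.104]
top platen 0.81 [255.1, 212.1] 4778 [0.582 0.052 0.057]
top platen 0.62 [253.3, 255.3] 924 [0.469 0.047 0.036]
top platen 0.47 [291.2, 228.3] 208 [ 0.524 -0.048  0.104]
top panel 0.96 [416.4, 285.9] 4770 [ 0.39  -0.401  0.017]
top panel 0.82 [254.3, 253.5] 990 [0.47  0.046 0.036]
top bar_front_left 0.68 [215.0, 230.6] 181 [0.513 0.149 0.105]
top bar_front_right 0.67 [295.3, 228.1] 190 [ 0.526 -0.05   0.105]
top bar_front_right 0.24 [253.2, 250.2] 1000 [0.469 0.047 0.036]
top bar_rear_left 0.47 [210.8, 185.7] 227 [0.636 0.156 0.103]
top bar_rear_right 0.71 [293.2, 183.7] 182 [ 0.649 -0.044  0.105]
top glue_bottle 0.7 [153.2, 186.6] 699 [0.627 0.322 0.111]
top glue_bottle 0.35 [293.4, 231.5] 186 [ 0.524 -0.049  0.105]
top sanding_block 0.68 [331.7, 243.7] 964 [ 0.495 -0.158  0.03 ]
top tape_measure 0.56 [317.5, 185.6] 390 [ 0.652 -0.127  0.059]
top mallet 0.56 [164.1, 235.3] 2241 [0.507 0.292 0.056]
top mallet 0.2 [215.2, 184.2] 209 [0.638 0.154 0.103]
scene press 0.77 [
[... 1078 characters left out ...]
ray([ 1.28597816,  0.4675067 , -0.01159922,  1.60269774,  0.00600526,
        1.07140737, -0.05633287]), 'qd': array([ 3.02474754e-04, -8.42882035e-04, -1.75147736e-04, -1.00814491e-03,
       -3.60685411e-05,  8.97450278e-04, -8.05935509e-04]), 'tau': array([ 8.30654994e-05, -5.32241964e+01,  2.18674459e-02, -2.51627398e+01,
        1.15781699e-02,  1.27551612e-03, -2.17449491e-05]), 'ee_pos': array([ 0.15561229, -0.63110305,  0.23928695]), 'orientation': array([ 9.92705572e-01,  1.20563871e-01, -2.06327251e-05,  1.14928750e-05]), 'force': array([-0.05740408, -0.45424393, -0.91767432]), 'torque': array([0.018981  , 0.013786  , 0.02866828]), 'finger_force': 0.0, 'width': 0.08560028359575839}
```

Run:
```python
from h import *
z=np.load('top0.npz');w=z['w'];px=z['px']
cv2.imwrite('pics/crop0.png',cv2.resize(px[130:350,120:500,::-1],None,fx=2.1,fy=2.1,interpolation=cv2.INTER_CUBIC))
H=w[...,2]; ok=(w[...,0]>.4)&(w[...,0]<.75)&(w[...,1]>-.1)&(w[...,1]<.22)
n,lab,st,ce=cv2.connectedComponentsWithStats((ok&(H>.096)&(H<.115)).astype(np.uint8))
for i in range(1,n):
    if st[i,4]>40:
        q=w[lab==i]; rc=cv2.minAreaRect((q[:,:2]*1000).astype(np.float32)); e=np.linalg.eigh(np.cov(q[:,:2].T))[1][:,1]
        print('bar',st[i,4],ce[i].round(),np.round(rc[0]),np.round(rc[1]),'ang',np.degrees(np.arctan2(e[1],e[0])).round(1),np.median(q[:,2]).round(4))
for nm,lo,hi,y0,y1,x0 in(('inpress',.033,.039,-.03,.13,.4),('loose',.01,.03,-.6,-.25,.2)):
    m=(H>lo)&(H<hi)&(w[...,1]>y0)&(w[...,1]<y1)&(w[...,0]>x0)&(w[...,0]<.56)
    n,lab,st,ce=cv2.connectedComponentsWithStats(m.astype(np.uint8)); i=1+np.argmax(st[1:,4]); q=w[lab==i]
    print(nm,cv2.minAreaRect((q[:,:2]*1000).astype(np.float32)),np.median(q[:,2]),q.min(0),q.max(0))
m=ok&(H>.05)&(H<.075); q=w[m]; print('platen',cv2.minAreaRect((q[:,:2]*1000).astype(np.float32)))
m=(H>.019)&(H<.028)&(w[...,0]>.33)&(w[...,0]<.49)&(w[...,1]>-.12)&(w[...,1]<.25); q=w[m]; print('bed',cv2.minAreaRect((q[:,:2]*1000).astype(np.float32)))
```

```text
bar 159 [289. 181.] [653. -42.] [18. 65.] ang 150.1 0.1055
bar 169 [214. 183.] [640. 157.] [19. 65.] ang 124.4 0.1044
bar 170 [215. 229.] [517. 151.] [19. 64.] ang 142.4 0.1047
bar 171 [291. 226.] [529. -49.] [18. 64.] ang 126.0 0.1055
inpress ((470.6287841796875, 46.20639419555664), (72.29861450195312, 98.45703887939453), 3.089681625366211) 0.03613635473380605 [ 0.43194418 -0.00340923  0.03300338] [0.5082381  0.09640886 0.03898513]
loose ((396.185546875, -402.17083740234375), (250.61715698242188, 142.6128387451172), 15.82670783996582) 0.016983646046385692 [ 0.2576525  -0.50217891  0.01000768] [ 0.53264345 -0.30301262  0.02888893]
platen ((586.3787841796875, 36.98545837402344), (161.843994140625, 282.231689453125), 3.3472468852996826)
bed ((413.435791015625, 31.166160583496094), (299.6964111328125, 158.01522827148438), 88.6033935546875)
```

View pics/crop0.png

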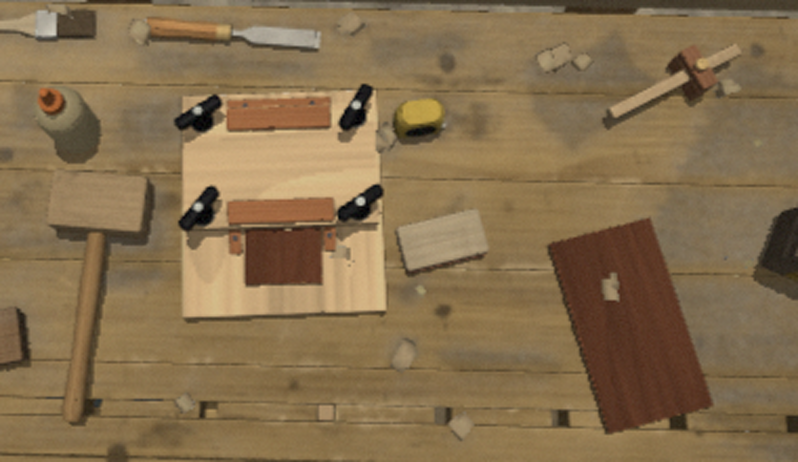

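Crop shows the press around (280,205). There are two panel candidates: the small one in the press, crop (285,257) = full picture (254,253), 98 mm wide, and the loose large one, crop (630,325) = full picture (416,286), 251×143 mm. I choose the small one in the press. The T-bars are at crop (198,112), (356,107), (198,208) and (360,202).

```bash
cat >> h.py <<'E'
PC=np.array([.5848,.0543]); PY=np.radians(3.2)
def go(p,yaw=None):
    "units to go: shift along present tool axes (1=20mm), rz units (1=.1rad) to bring tool y to world yaw deg"
    s=r.state(); Rm=R.from_quat(s['orientation']).as_matrix()
    t=Rm.T@(np.array(p)-s['ee_pos'])/.02; y=Rm[:,1]; a=np.degrees(np.arctan2(y[1],y[0]))
    out=dict(t=round(s['time_s'],2),ee=s['ee_pos'].round(4),yaw=round(a,1),shift=t.round(2),tilt=Rm[:2,2].round(3),q7=round(s['joint_pos'][6],2),w=round(s['width'],3),f=s['force'].round(1))
    if yaw is not None: out['rz']=round(-np.radians(yaw-a)/.1,2)
    print(out)
def press(x,y):
    c,s_=np.cos(PY),np.sin(PY); return PC+np.array([c*x-s_*y,s_*x+c*y])
E
python3 -m crank '[[[0.77,-0.84,0,0,0,0,-1],[0.77,-0.84,0,0,0,0,-1],[0.77,-0.84,0,0,0,0,-1],[0.77,-0.84,0,0,0,0,-1],[0.77,-0.84,0,0,0,0,-1],[0.77,-0.84,0,0,0,0,-1],[0.77,-0.84,0,0,0,0,-1],[0.77,-0.84,0,0,0,0,-1]]]' 40
python3 -m crank '[[[0.77,-0.84,0,0,0,0,-1],[0.77,-0.84,0,0,0,0,-1],[0.77,-0.84,0,0,0,0,-1],[0.77,-0.84,0,0,0,0,-1],[0.77,-0.84,0,0,0,0,-1],[0.77,-0.84,0,0,0,0,-1],[0.77,-0.84,0,0,0,0,-1],[0.77,-0.84,0,0,0,0,-1]]]'
python3 -m crank '[[[0.77,-0.84,0,0,0,0,-1],[0.77,-0.84,0,0,0,0,-1],[0.77,-0.84,0,0,0,0,-1],[0.77,-0.84,0,0,0,0,-1],[0.77,-0.84,0,0,0,0,-1],[0.77,-0.84,0,0,0,0,-1],[0.77,-0.84,0,0,0,0.93,-1],[0.77,-0.84,0,0,0,0.92,-1]]]'
python3 -c "
from h import *
print(r.tip_extent)
go([*press(-175,-1.7),.1],-86.8)"
```

```text
time_s: 1.87
ee_pos: [0.2435, -0.4701, 0.2394]
orientation: [0.993, 0.121, 0.0, 0.0]
force: [0.7, -0.3, -0.5]
width: -0.0002
finger_force: 0.0
time_s: 2.53
ee_pos: [0.3309, -0.3102, 0.2395]
orientation: [0.993, 0.121, 0.0, 0.0]
force: [-0.7, -0.3, -0.1]
width: -0.0005
finger_force: 0.0
time_s: 3.2
ee_pos: [0.42, -0.1512, 0.2395]
orientation: [1.0, 0.026, 0.0, 0.0]
force: [0.0, -0.9, -0.2]
width: -0.0002
finger_force: 0.0
0.008
{'t': 3.2, 'ee': array([ 0.42  , -0.1512,  0.2395]), 'yaw': np.float64(-87.0), 'shift': array([-8.74087e+03,  1.06570e+02,  4.64000e+00]), 'tilt': array([ 0., -0.]), 'q7': np.float64(-1.31), 'w': -0.0, 'f': array([ 0. , -0.9, -0.2]), 'rz': np.float64(-0.04)}
```

```bash
python3 -m crank '[[[0,-1,0,0,0,0,-1],[0,-1,0,0,0,0,-1],[0,-1,0,0,0,0,-1],[0,-1,0,0,0,0,-1],[0,-1,0,0,0,0,-1],[0,-1,0,0,0,0,-1],[0,-1,0,0,0,0,-1],[0,-1,0,0,0,0,-1]]]'
python3 -m crank '[[[0,-0.85,1,0,0,0,-1],[0,-0.85,1,0,0,0,-1],[0,0,1,0,0,0,-1],[0,0,1,0,0,0,-1],[0,0,1,0,0,0,-1],[0,0,1,0,0,0,-1],[0,0,1,0,0,0,-1],[0,0,1,0,0,0,-1]]]'
python3 - <<'E'
from h import *
go([*press(-.175,-.0017),.035],-86.8)
c=cam('wrist');save(c,'w1.png')
E
```

```text
time_s: 3.87
ee_pos: [0.4106, 0.0084, 0.2395]
orientation: [1.0, 0.028, 0.0, 0.0]
force: [-0.2, 0.2, -0.2]
width: 0.0002
finger_force: 0.0
time_s: 4.53
ee_pos: [0.409, 0.0414, 0.0785]
orientation: [1.0, 0.028, 0.0, -0.0]
force: [0.6, -0.0, 0.4]
width: 0.0002
finger_force: 0.0
{'t': 4.53, 'ee': array([0.409 , 0.0414, 0.0785]), 'yaw': np.float64(-86.8), 'shift': array([ 0.06, -0.07,  2.18]), 'tilt': array([0.001, 0.   ]), 'q7': np.float64(-2.0), 'w': 0.0, 'f': array([ 0.6, -0. ,  0.4]), 'rz': np.float64(0.01)}
```

View pics/w1.png

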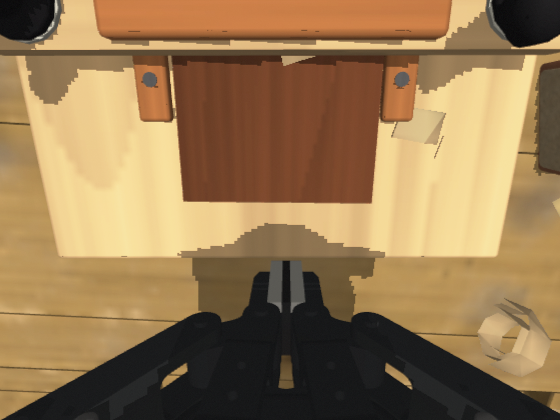

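Wrist view: the panel's front edge is at row 202 (columns 183–373), and the closed fingers at (287,290) are centred before it. I now lower and push.

```bash
python3 -m crank '[[[0,0,1,0,0,0,-1],[0,0,0.9,0,0,0,-1],[0,0,0.25,0,0,0,-1],[0,0,0,0,0,0,-1],[0.3,-0.05,0,0,0,0,-1],[0.3,0,0,0,0,0,-1],[0.3,0,0,0,0,0,-1],[0.3,0,0,0,0,0,-1]]]'
python3 -m crank '[[[0.2,0,0,0,0,0,-1],[0.2,0,0,0,0,0,-1],[0.2,0,0,0,0,0,-1],[0.2,0,0,0,0,0,-1],[0.2,0,0,0,0,0,-1],[0.2,0,0,0,0,0,-1],[0.2,0,0,0,0,0,-1],[0,0,0,0,0,0,-1]]]'
python3 - <<'E'
from h import *
go([*press(-.111,-.0017),.0355],-86.8)
E
```

```text
time_s: 5.25
ee_pos: [0.4333, 0.0436, 0.037]
orientation: [1.0, 0.028, 0.0, 0.0]
force: [-3.0, -0.6, 1.6]
width: 0.0001
finger_force: 1.4
time_s: 5.92
ee_pos: [0.4621, 0.0456, 0.0363]
orientation: [1.0, 0.028, 0.001, -0.0]
force: [0.5, -0.7, 0.4]
width: 0.0
finger_force: 0.0
{'t': 5.92, 'ee': array([0.4621, 0.0456, 0.0363]), 'yaw': np.float64(-86.8), 'shift': array([ 0.6 , -0.01,  0.04]), 'tilt': array([0.002, 0.001]), 'q7': np.float64(-2.04), 'w': 0.0, 'f': array([ 0.5, -0.7,  0.4]), 'rz': np.float64(0.01)}
```

```bash
python3 -m crank '[[[0.1,0,0,0,0,0,-1],[0.1,0,0,0,0,0,-1],[0.1,0,0,0,0,0,-1],[0.08,0,0,0,0,0,-1],[0.05,0,0,0,0,0,-1],[0.05,0,0,0,0,0,-1],[0,0,0,0,0,0,-1],[0,0,0,0,0,0,-1]]]'
python3 -m crank '[[[0.04,0,0,0,0,0,-1],[0.04,0,0,0,0,0,-1],[0.04,0,0,0,0,0,-1],[0,0,0,0,0,0,-1],[0,0,0,0,0,0,-1],[0,0,0,0,0,0,-1],[0,0,0,0,0,0,-1],[0,0,0,0,0,0,-1]]]'
python3 - <<'E'
from h import *
go([*press(-.111,-.0017),.0355],-86.8)
E
```

```text
time_s: 6.58
ee_pos: [0.4706, 0.0459, 0.0363]
orientation: [1.0, 0.028, 0.0, -0.0]
force: [-0.2, -0.4, -0.7]
width: -0.0002
finger_force: 0.3
time_s: 7.25
ee_pos: [0.4727, 0.0461, 0.0363]
orientation: [1.0, 0.028, 0.0, -0.0]
force: [-0.6, -0.6, 0.6]
width: 0.0
finger_force: 0.6
{'t': 7.25, 'ee': array([0.4727, 0.0461, 0.0363]), 'yaw': np.float64(-86.8), 'shift': array([ 0.07, -0.01,  0.04]), 'tilt': array([0., 0.]), 'q7': np.float64(-2.03), 'w': 0.0, 'f': array([-0.6, -0.6,  0.6]), 'rz': np.float64(0.01)}
```

Not at the stop yet, so I continue in small steps and watch the force.

```bash
python3 -m crank '[[[0.05,0,0,0,0,0,-1],[0.05,0,0,0,0,0,-1],[0,0,0,0,0,0,-1],[0,0,0,0,0,0,-1],[0,0,0,0,0,0,-1],[0,0,0,0,0,0,-1],[0,0,0,0,0,0,-1],[0,0,0,0,0,0,-1]]]'
python3 -m crank '[[[0.05,0,0,0,0,0,-1],[0.05,0,0,0,0,0,-1],[0,0,0,0,0,0,-1],[0,0,0,0,0,0,-1],[0,0,0,0,0,0,-1],[0,0,0,0,0,0,-1],[0,0,0,0,0,0,-1],[0,0,0,0,0,0,-1]]]'
```

```text
time_s: 7.92
ee_pos: [0.4748, 0.0462, 0.0363]
orientation: [1.0, 0.028, 0.0, -0.0]
force: [-1.2, -0.4, 0.1]
width: 0.0
finger_force: 0.5
time_s: 8.58
ee_pos: [0.4757, 0.0462, 0.0361]
orientation: [1.0, 0.028, -0.001, 0.0]
force: [-4.8, -0.4, 3.6]
width: 0.0004
finger_force: 2.6
```

```bash
python3 -m crank '[[[0.05,0,0,0,0,0,-1],[0.05,0,0,0,0,0,-1],[0,0,0,0,0,0,-1],[0,0,0,0,0,0,-1],[0,0,0,0,0,0,-1],[0,0,0,0,0,0,-1],[0,0,0,0,0,0,-1],[0,0,0,0,0,0,-1]]]'
```

```text
time_s: 9.25
ee_pos: [0.4758, 0.0462, 0.0358]
orientation: [1.0, 0.029, -0.003, 0.001]
force: [-9.5, 0.2, 7.0]
width: 0.0
finger_force: 4.7
```

```bash
python3 -m crank '[[[-0.3,0,0,0,0,0,-1],[-0.8,0,0,0,0,0,-1],[-0.8,0,0,0,0,0,-1],[-0.5,0,-0.5,0,0,-1,-1],[0,0,-1,0,0,-1,-1],[0,0,-1,0,0,-1,-1],[0,0,-1,0,0,-1,-1],[0,0,-1,0,0,-1,-1]]]'
python3 -m crank '[[[0,0,-1,0,0,-1,0],[0,0,-1,0,0,-1,0.2],[0,0,-1,0,0,-1,0.2],[0,0,-1,0,0,-1,0.2],[0,0,0,0,0,-1,0.2],[0,0,0,0,0,-1,0.2],[0,0,0,0,0,-1,0.2],[0,0,0,0,0,-1,0.2]]]'
python3 -m crank '[[[0,0,0,0,0,-1,0.2],[0,0,0,0,0,-1,0.2],[0,0,0,0,0,-1,0.2],[0,0,0,0,0,-1,0.2],[0,0,0,0,0,-1,0.2],[0,0,0,0,0,-1,0.2],[0,0,0,0,0,-1,0.2],[0,0,0,0,0,-1,0.2]]]'
python3 - <<'E'
from h import *
go([.517,.151,.2],52.4)
c=cam('top');w=cloud(c);save(c,'top2.png');H=w[...,2]
ok=(w[...,0]>.4)&(w[...,0]<.75)&(w[...,1]>-.1)&(w[...,1]<.22)
m=(H>.032)&(H<.04)&(w[...,1]>.0)&(w[...,1]<.095)&ok&(w[...,0]<.52)
q=w[m]; 
if len(q): print(len(q),cv2.minAreaRect((q[:,:2]*1000).astype(np.float32)),press(-.1,0))
E
```

```text
time_s: 9.92
ee_pos: [0.4318, 0.0439, 0.1275]
orientation: [0.961, 0.277, 0.002, 0.0]
force: [0.8, -0.4, -0.4]
width: -0.0
finger_force: 0.0
time_s: 10.58
ee_pos: [0.4319, 0.0436, 0.2069]
orientation: [0.777, 0.629, 0.001, 0.001]
force: [0.4, 0.1, -0.3]
width: 0.0512
finger_force: 0.0
time_s: 11.25
ee_pos: [0.4319, 0.0437, 0.2067]
orientation: [0.471, 0.882, 0.001, 0.001]
force: [0.4, 0.0, 0.7]
width: 0.051
finger_force: 0.0
{'t': 11.25, 'ee': array([0.4319, 0.0437, 0.2067]), 'yaw': np.float64(33.8), 'shift': array([2.08, 6.52, 0.35]), 'tilt': array([0.003, 0.   ]), 'q7': np.float64(0.09), 'w': 0.051, 'f': array([0.4, 0. , 0.7]), 'rz': np.float64(-3.24)}
```

View pics/top2.png

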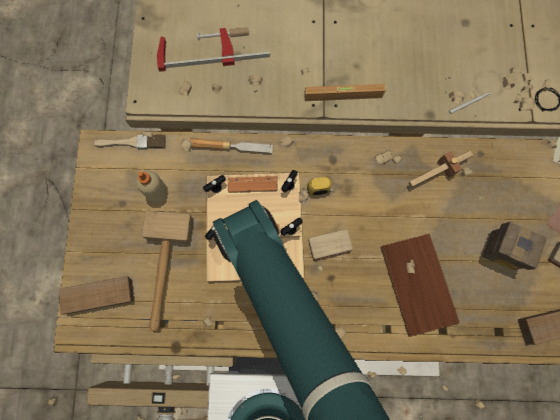

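The arm hides the panel in the top view. The bars are seen unmoved at (214,184), (290,181), (212,231) and (291,227). Next, FL.

```bash
cat >> h.py <<'E'
def bar(x,y,zlo=.09):
    w=cloud(cam('wrist')); m=(np.hypot(w[...,0]-x,w[...,1]-y)<.042)&(w[...,2]>zlo)&(w[...,2]<.112)
    n,lab,st,_=cv2.connectedComponentsWithStats(m.astype(np.uint8)); 
    if n<2: print('none'); return
    q=w[lab==1+np.argmax(st[1:,4])]; zt=np.nanpercentile(q[:,2],90); q=q[q[:,2]>zt-.006]
    rc=cv2.minAreaRect((q[:,:2]*1000).astype(np.float32)); e=np.linalg.eigh(np.cov(q[:,:2].T))[1][:,1]
    a=np.degrees(np.arctan2(e[1],e[0]))%180
    print('bar',len(q),np.round(rc[0],1),np.round(rc[1],1),'ang',a.round(1),'yaw',(a-90).round(1),'ztop',zt.round(4)); return rc[0][0]/1e3,rc[0][1]/1e3,a-90
E
python3 -m crank '[[[0.3,0.93,0,0,0,0,0.2],[0.3,0.93,0,0,0,0,0.2],[0.3,0.93,0,0,0,0,0.2],[0.3,0.93,0,0,0,0,0.2],[0.3,0.93,0,0,0,0,0.2],[0.3,0.93,0,0,0,0,0.2],[0.3,0.93,0,0,0,0,0.2],[0,0,0.3,0,0,-1,0.2]]]'
python3 -m crank '[[[0,0,0.5,0,0,-1,0.2],[0,0,0.5,0,0,-1,0.2],[0,0,0.5,0,0,-0.24,0.2],[0,0,0.5,0,0,0,0.2],[0,0,0,0,0,0,0.2],[0,0,0,0,0,0,0.2],[0,0,0,0,0,0,0.2],[0,0,0,0,0,0,0.2]]]'
python3 - <<'E'
from h import *
b=bar(.517,.151); go([b[0],b[1],.087],b[2])
c=cam('wrist');save(c,'w3.png')
E
```

```text
time_s: 11.97
ee_pos: [0.5191, 0.1547, 0.2019]
orientation: [0.428, 0.904, 0.003, 0.002]
force: [-0.3, -0.8, -0.3]
width: 0.0512
finger_force: 0.0
time_s: 12.63
ee_pos: [0.5164, 0.1509, 0.1609]
orientation: [0.325, 0.946, 0.0, 0.001]
force: [-0.5, -0.2, 0.6]
width: 0.0515
finger_force: 0.0
bar 2895 [518.3 152.5] [17.8 64.8] ang 142.9 yaw 52.9 ztop 0.1065
{'t': 12.68, 'ee': array([0.5163, 0.1509, 0.1609]), 'yaw': np.float64(52.1), 'shift': array([-0.03,  0.12,  3.7 ]), 'tilt': array([0.001, 0.   ]), 'q7': np.float64(0.06), 'w': 0.051, 'f': array([ 1.1,  0.7, -0.1]), 'rz': np.float64(-0.14)}
```

View pics/w3.png

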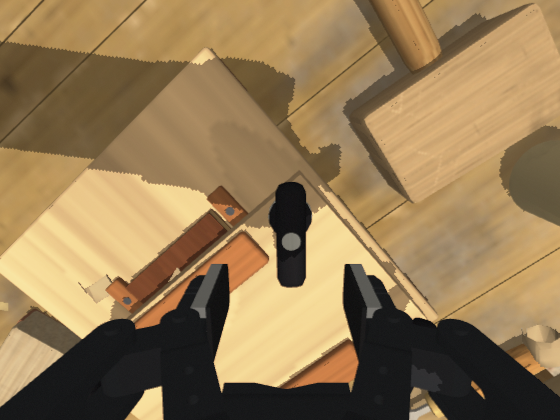

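Wrist view: the FL bar at (290,235) lies centred and aligned between the fingers at (215,300) and (365,300). The panel's front is at (180,255), just inside the guide ends. I descend, grip and turn.

```bash
python3 -m crank '[[[0,0.12,0.7,0,0,-0.14,0.2],[0,0,1,0,0,0,0.2],[0,0,1,0,0,0,0.2],[0,0,0.9,0,0,0,0.2],[0,0,0,0,0,0,-1],[0,0,0,0,0,0,-1],[0,0,0,0,0,0,-1],[0,0,0,0,0,0,-1]]]' 60
python3 - <<'E'
from h import *
s=r.state(); print(s['torque'])
go([.5183,.1525,.089],52.9)
E
python3 -m crank '[[[0,0,0.01,0,0,1,-1],[0,0,0.01,0,0,1,-1],[0,0,0.01,0,0,1,-1],[0,0,0.01,0,0,1,-1],[0,0,0.01,0,0,1,-1],[0,0,0.01,0,0,1,-1],[0,0,0.01,0,0,1,-1],[0,0,0,0,0,0,-1]]]'
python3 - <<'E'
from h import *
s=r.state(); print(s['torque'])
go([.5183,.1525,.089],52.9)
E
```

```text
time_s: 13.4
ee_pos: [0.5178, 0.1533, 0.0889]
orientation: [0.318, 0.948, 0.001, 0.0]
force: [1.3, 1.9, -5.6]
width: 0.0167
finger_force: 59.4
[ 0.48779507 -0.09156211 -0.002583  ]
{'t': 13.4, 'ee': array([0.5178, 0.1533, 0.0889]), 'yaw': np.float64(53.0), 'shift': array([-0.04, -0.02, -0.01]), 'tilt': array([0.001, 0.001]), 'q7': np.float64(-0.02), 'w': 0.017, 'f': array([ 1.3,  1.9, -5.6]), 'rz': np.float64(0.01)}
time_s: 14.07
ee_pos: [0.5182, 0.1538, 0.0877]
orientation: [0.624, 0.781, 0.002, 0.0]
force: [2.5, 3.3, -5.2]
width: 0.017
finger_force: 59.4
[ 0.78890773 -0.42110203 -0.03075006]
{'t': 14.07, 'ee': array([0.5182, 0.1538, 0.0877]), 'yaw': np.float64(12.7), 'shift': array([-0.06, -0.01, -0.06]), 'tilt': array([0.003, 0.002]), 'q7': np.float64(-0.61), 'w': 0.017, 'f': array([ 2.5,  3.3, -5.2]), 'rz': np.float64(-7.01)}
```

```bash
python3 -m crank '[[[0,0,0,0,0,0,0.2],[0,0,0,0,0,0,0.2],[0,0,0,0,0,0,0.2],[0,0,-1,0,0,0,0.2],[0,0,-1,0,0,0,0.2],[0,0,-1,0,0,0,0.2],[0,0,-1,0,0,0,0.2],[-1,0.41,0,0,0,0,0.2]]]'
python3 -m crank '[[[-1,0.41,0,0,0,0,0.2],[-1,0.41,0,0,0,0,0.2],[-1,0.41,0,0,0,0,0.2],[-1,0.41,0,0,0,0,0.2],[-1,0.41,0,0,0,0,0.2],[-1,0.41,0,0,0,0,0.2],[-1,0.41,0,0,0,0,0.2],[-1,0.41,0,0,0,0,0.2]]]'
python3 -m crank '[[[-1,0.41,0,0,0,0,0.2],[-1,0.41,0,0,0,0,0.2],[0,0,0,0,0,-1,0.2],[0,0,0,0,0,-1,0.2],[0,0,0,0,0,-1,0.2],[0,0,0,0,0,-1,0.2],[0,0,0,0,0,-1,0.2],[0,0,0,0,0,-1,0.2]]]'
python3 -m crank '[[[0,0,0,0,0,-1,0.2],[0,0,0,0,0,-1,0.2],[0,0,0,0,0,-0.27,0.2],[0,0,0,0,0,0,0.2],[0,0,0,0,0,0,0.2],[0,0,0,0,0,0,0.2],[0,0,0,0,0,0,0.2],[0,0,0,0,0,0,0.2]]]'
python3 - <<'E'
from h import *
b=bar(.653,-.042); go([b[0],b[1],.089],b[2])
E
```

```text
time_s: 14.73
ee_pos: [0.5297, 0.1394, 0.1712]
orientation: [0.621, 0.784, 0.003, 0.001]
force: [0.4, 0.7, 0.4]
width: 0.0512
finger_force: 0.0
time_s: 15.4
ee_pos: [0.6297, -0.0081, 0.167]
orientation: [0.623, 0.782, -0.0, 0.0]
force: [0.0, -0.4, -0.4]
width: 0.0511
finger_force: 0.0
time_s: 16.07
ee_pos: [0.654, -0.0425, 0.167]
orientation: [0.362, 0.932, -0.0, -0.0]
force: [0.5, -0.8, -0.2]
width: 0.0512
finger_force: 0.0
time_s: 16.73
ee_pos: [0.6542, -0.0419, 0.167]
orientation: [0.257, 0.966, -0.0, 0.0]
force: [0.6, -0.2, 0.4]
width: 0.0515
finger_force: 0.0
bar 2755 [653.5 -40. ] [17.8 63.8] ang 149.9 yaw 59.9 ztop 0.1066
{'t': 16.78, 'ee': array([ 0.6542, -0.0418,  0.167 ]), 'yaw': np.float64(60.2), 'shift': array([0.08, 0.06, 3.9 ]), 'tilt': array([ 0., -0.]), 'q7': np.float64(0.58), 'w': 0.051, 'f': array([ 0.1,  0.2, -0. ]), 'rz': np.float64(0.04)}
```

```bash
python3 -m crank '[[[0.08,0.06,0.9,0,0,0.04,0.2],[0,0,1,0,0,0,0.2],[0,0,1,0,0,0,0.2],[0,0,1,0,0,0,0.2],[0,0,0,0,0,0,-1],[0,0,0,0,0,0,-1],[0,0,0,0,0,0,-1],[0,0,0,0,0,0,-1]]]' 60
python3 -m crank '[[[0,0,0.01,0,0,1,-1],[0,0,0.01,0,0,1,-1],[0,0,0.01,0,0,1,-1],[0,0,0.01,0,0,1,-1],[0,0,0.01,0,0,1,-1],[0,0,0.01,0,0,1,-1],[0,0,0.01,0,0,1,-1],[0,0,0,0,0,0,-1]]]'
python3 -c "
from h import *
go([.6535,-.04,.089],59.9)"
python3 -m crank '[[[0,0,0,0,0,0,0.2],[0,0,0,0,0,0,0.2],[0,0,0,0,0,0,0.2],[0,0,-1,0,0,0,0.2],[0,0,-1,0,0,0,0.2],[0,0,-1,0,0,0,0.2],[0,0,-1,0,0,0,0.2],[0.28,-1,0,0,0,0,0.2]]]'
python3 -m crank '[[[0.28,-1,0,0,0,0,0.2],[0.28,-1,0,0,0,0,0.2],[0.28,-1,0,0,0,0,0.2],[0.28,-1,0,0,0,0,0.2],[0.28,-1,0,0,0,0,0.2],[0,0,0,0,0,-1,0.2],[0,0,0,0,0,-1,0.2],[0,0,0,0,0,-0.83,0.2]]]'
python3 -m crank '[[[0,0,0,0,0,0,0.2],[0,0,0,0,0,0,0.2],[0,0,0,0,0,0,0.2],[0,0,0,0,0,0,0.2],[0,0,0,0,0,0,0.2],[0,0,0,0,0,0,0.2],[0,0,0,0,0,0,0.2],[0,0,0,0,0,0,0.2]]]'
python3 - <<'E'
from h import *
b=bar(.529,-.049); go([b[0],b[1],.089],b[2])
E
```

```text
time_s: 17.45
ee_pos: [0.654, -0.0397, 0.0901]
orientation: [0.259, 0.966, 0.0, 0.001]
force: [0.0, 1.3, -2.9]
width: 0.0175
finger_force: 60.2
time_s: 18.12
ee_pos: [0.654, -0.0396, 0.0887]
orientation: [0.575, 0.818, 0.0, 0.001]
force: [0.5, 0.0, -1.6]
width: 0.0169
finger_force: 60.4
{'t': 18.12, 'ee': array([ 0.654 , -0.0396,  0.0887]), 'yaw': np.float64(19.8), 'shift': array([-0.01, -0.03, -0.01]), 'tilt': array([ 0.002, -0.   ]), 'q7': np.float64(-0.09), 'w': 0.017, 'f': array([ 0.5,  0. , -1.6]), 'rz': np.float64(-7.01)}
time_s: 18.78
ee_pos: [0.6376, -0.0407, 0.1722]
orientation: [0.574, 0.819, 0.004, 0.004]
force: [0.7, -0.1, 0.5]
width: 0.0512
finger_force: 0.0
time_s: 19.45
ee_pos: [0.5291, -0.0496, 0.1681]
orientation: [0.451, 0.893, -0.0, 0.001]
force: [0.3, -0.0, 0.3]
width: 0.0514
finger_force: 0.0
time_s: 20.12
ee_pos: [0.5291, -0.0492, 0.1675]
orientation: [0.453, 0.891, -0.0, 0.0]
force: [0.5, 0.6, -0.1]
width: 0.0513
finger_force: 0.0
bar 2755 [530.2 -46.9] [17.7 64.3] ang 126.0 yaw 36.0 ztop 0.1066
{'t': 20.17, 'ee': array([ 0.5291, -0.0492,  0.1675]), 'yaw': np.float64(36.1), 'shift': array([0.06, 0.11, 3.92]), 'tilt': array([ 0., -0.]), 'q7': np.float64(0.22), 'w': 0.051, 'f': array([0.7, 0.7, 0.7]), 'rz': np.float64(0.01)}
```

```bash
python3 -m crank '[[[0.06,0.11,0.92,0,0,0,0.2],[0,0,1,0,0,0,0.2],[0,0,1,0,0,0,0.2],[0,0,1,0,0,0,0.2],[0,0,0,0,0,0,-1],[0,0,0,0,0,0,-1],[0,0,0,0,0,0,-1],[0,0,0,0,0,0,-1]]]' 60
python3 -m crank '[[[0,0,0.01,0,0,1,-1],[0,0,0.01,0,0,1,-1],[0,0,0.01,0,0,1,-1],[0,0,0.01,0,0,1,-1],[0,0,0.01,0,0,1,-1],[0,0,0.01,0,0,1,-1],[0,0,0.01,0,0,1,-1],[0,0,0,0,0,0,-1]]]'
python3 -c "
from h import *
go([.530,-.047,.089],36)"
python3 -m crank '[[[0,0,0,0,0,0,0.2],[0,0,0,0,0,0,0.2],[0,0,0,0,0,0,0.2],[0,0,-1,0,0,0,0.2],[0,0,-1,0,0,0,0.2],[0,0,-1,0,0,0,0.2],[0,0,-1,0,0,0,0.2],[0.97,0.44,0,0,0,0,0.2]]]'
python3 -m crank '[[[0.97,0.44,0,0,0,0,0.2],[0.97,0.44,0,0,0,0,0.2],[0.97,0.44,0,0,0,0,0.2],[0.97,0.44,0,0,0,0,0.2],[0.97,0.44,0,0,0,0,0.2],[0.97,0.44,0,0,0,0,0.2],[0.97,0.44,0,0,0,0,0.2],[0.97,0.44,0,0,0,0,0.2]]]'
python3 -m crank '[[[0.97,0.44,0,0,0,0,0.2],[0.97,0.44,0,0,0,0,0.2],[0,0,0,0,0,-1,0.2],[0,0,0,0,0,-1,0.2],[0,0,0,0,0,-1,0.2],[0,0,0,0,0,-1,0.2],[0,0,0,0,0,-1,0.2],[0,0,0,0,0,-1,0.2]]]'
python3 -m crank '[[[0,0,0,0,0,-0.72,0.2],[0,0,0,0,0,0,0.2],[0,0,0,0,0,0,0.2],[0,0,0,0,0,0,0.2],[0,0,0,0,0,0,0.2],[0,0,0,0,0,0,0.2],[0,0,0,0,0,0,0.2],[0,0,0,0,0,0,0.2]]]'
python3 - <<'E'
from h import *
b=bar(.640,.157); go([b[0],b[1],.089],b[2])
E
```

```text
time_s: 20.83
ee_pos: [0.5305, -0.0468, 0.09]
orientation: [0.453, 0.891, 0.0, 0.0]
force: [-1.0, 1.4, -0.6]
width: 0.0166
finger_force: 59.4
time_s: 21.5
ee_pos: [0.5304, -0.047, 0.0887]
orientation: [0.732, 0.681, 0.0, 0.001]
force: [-2.1, -0.1, 0.7]
width: 0.0173
finger_force: 59.7
{'t': 21.5, 'ee': array([ 0.5304, -0.047 ,  0.0887]), 'yaw': np.float64(-4.1), 'shift': array([-0.  , -0.02, -0.02]), 'tilt': array([ 0.001, -0.001]), 'q7': np.float64(-0.47), 'w': 0.017, 'f': array([-2.1, -0.1,  0.7]), 'rz': np.float64(-7.01)}
time_s: 22.17
ee_pos: [0.5417, -0.0321, 0.171]
orientation: [0.733, 0.68, 0.0, 0.003]
force: [0.6, -0.6, -0.6]
width: 0.051
finger_force: 0.0
time_s: 22.83
ee_pos: [0.6221, 0.1224, 0.1678]
orientation: [0.731, 0.682, 0.0, -0.0]
force: [-0.5, -0.9, 1.3]
width: 0.0513
finger_force: 0.0
time_s: 23.5
ee_pos: [0.642, 0.1589, 0.1677]
orientation: [0.495, 0.869, 0.0, 0.0]
force: [-0.4, 0.2, -0.0]
width: 0.0517
finger_force: 0.0
time_s: 24.17
ee_pos: [0.6417, 0.1592, 0.1677]
orientation: [0.466, 0.885, -0.0, 0.0]
force: [-0.0, -0.2, 0.3]
width: 0.0517
finger_force: 0.0
bar 2726 [642.2 160.1] [17.8 64.2] ang 124.3 yaw 34.3 ztop 0.1063
{'t': 24.22, 'ee': array([0.6417, 0.1592, 0.1677]), 'yaw': np.float64(34.5), 'shift': array([0.02, 0.05, 3.94]), 'tilt': array([ 0., -0.]), 'q7': np.float64(-0.12), 'w': 0.052, 'f': array([-0.7, -0.1,  1. ]), 'rz': np.float64(0.02)}
```

```bash
python3 -m crank '[[[0.02,0.05,0.94,0,0,0.02,0.2],[0,0,1,0,0,0,0.2],[0,0,1,0,0,0,0.2],[0,0,1,0,0,0,0.2],[0,0,0,0,0,0,-1],[0,0,0,0,0,0,-1],[0,0,0,0,0,0,-1],[0,0,0,0,0,0,-1]]]' 60
python3 -m crank '[[[0,0,0.01,0,0,1,-1],[0,0,0.01,0,0,1,-1],[0,0,0.01,0,0,1,-1],[0,0,0.01,0,0,1,-1],[0,0,0.01,0,0,1,-1],[0,0,0.01,0,0,1,-1],[0,0,0.01,0,0,1,-1],[0,0,0,0,0,0,-1]]]'
python3 -m crank '[[[0,0,0,0,0,0,-1],[0,0,0,0,0,0,-1],[0,0,0.01,0,0,1,-1],[0,0,0.01,0,0,1,-1],[0,0,0.01,0,0,1,-1],[0,0,0.01,0,0,1,-1],[0,0,0.01,0,0,1,-1],[0,0,0.01,0,0,1,-1]]]'
python3 -m crank '[[[0,0,0.01,0,0,0.5,-1],[0,0,0,0,0,0.5,-1],[0,0,0,0,0,0,-1],[0,0,0,0,0,0,-1],[0,0,0,0,0,0,-1],[0,0,0,0,0,0,-1],[0,0,0,0,0,0,-1],[0,0,0,0,0,0,-1]]]'
python3 -c "
from h import *
go([.6422,.1601,.0865],-5.8); print(r.state()['torque'])"
```

```text
time_s: 24.88
ee_pos: [0.6425, 0.1603, 0.09]
orientation: [0.467, 0.884, 0.0, 0.0]
force: [-0.2, 0.1, -0.6]
width: 0.0169
finger_force: 60.1
time_s: 25.55
ee_pos: [0.6427, 0.1603, 0.0887]
orientation: [0.742, 0.67, 0.001, 0.001]
force: [-0.3, -0.1, 0.2]
width: 0.0165
finger_force: 60.2
time_s: 26.22
ee_pos: [0.6428, 0.1602, 0.0876]
orientation: [0.907, 0.421, 0.001, 0.0]
force: [-2.1, -1.4, 5.4]
width: 0.0169
finger_force: 61.0
time_s: 26.88
ee_pos: [0.6429, 0.1602, 0.0874]
orientation: [0.926, 0.377, 0.001, 0.0]
force: [-2.3, -0.9, 6.6]
width: 0.0173
finger_force: 61.2
{'t': 26.88, 'ee': array([0.6429, 0.1602, 0.0874]), 'yaw': np.float64(-45.7), 'shift': array([-0.03, -0.02,  0.04]), 'tilt': array([0.001, 0.   ]), 'q7': np.float64(-1.38), 'w': 0.017, 'f': array([-2.3, -0.9,  6.6]), 'rz': np.float64(-6.96)}
[-0.38367151  0.4736043  -0.0353023 ]
```

```bash
python3 -m crank '[[[0,0,0.01,0,0,0.5,-1],[0,0,0.01,0,0,0.5,-1],[0,0,0,0,0,0,-1],[0,0,0,0,0,0,-1],[0,0,0,0,0,0,-1],[0,0,0,0,0,0,-1],[0,0,0,0,0,0,-1],[0,0,0,0,0,0,-1]]]'
python3 -c "
from h import *
go([.6422,.1601,.0865],-5.8); print(r.state()['torque'])"
python3 -m crank '[[[0,0,0.01,0,0,0.5,-1],[0,0,0.01,0,0,0.5,-1],[0,0,0,0,0,0,-1],[0,0,0,0,0,0,-1],[0,0,0,0,0,0,-1],[0,0,0,0,0,0,-1],[0,0,0,0,0,0,-1],[0,0,0,0,0,0,-1]]]'
python3 -c "
from h import *
go([.6422,.1601,.0865],-5.8); print(r.state()['torque'])"
```

```text
time_s: 27.55
ee_pos: [0.6429, 0.1602, 0.0872]
orientation: [0.943, 0.331, 0.001, 0.0]
force: [-2.2, -1.3, 7.2]
width: 0.0167
finger_force: 61.6
{'t': 27.55, 'ee': array([0.6429, 0.1602, 0.0872]), 'yaw': np.float64(-51.3), 'shift': array([-0.03, -0.02,  0.04]), 'tilt': array([ 0.002, -0.   ]), 'q7': np.float64(-1.46), 'w': 0.017, 'f': array([-2.2, -1.3,  7.2]), 'rz': np.float64(-7.94)}
[-0.44110821  0.57035158  0.54458361]
time_s: 28.22
ee_pos: [0.6429, 0.1602, 0.0872]
orientation: [0.958, 0.286, 0.001, 0.001]
force: [-2.8, -2.6, 9.8]
width: 0.017
finger_force: 73.4
{'t': 28.22, 'ee': array([0.6429, 0.1602, 0.0872]), 'yaw': np.float64(-56.7), 'shift': array([-0.03, -0.01,  0.03]), 'tilt': array([ 0.002, -0.002]), 'q7': np.float64(-1.55), 'w': 0.017, 'f': array([-2.8, -2.6,  9.8]), 'rz': np.float64(-8.89)}
[-0.70624632  0.68702358  1.90472718]
```

```bash
python3 -m crank '[[[0,0,0,0,0,0,0.2],[0,0,0,0,0,0,0.2],[0,0,0,0,0,0,0.2],[0,0,-1,0,0,0,0.2],[0,0,-1,0,0,0,0.2],[0,0,-1,0,0,0,0.2],[0,0,-1,0,0,0,0.2],[-0.95,0.51,0,0,0,0,0.2]]]'
python3 -m crank '[[[-0.95,0.51,0,0,0,0,0.2],[-0.95,0.51,0,0,0,0,0.2],[-0.95,0.51,0,0,0,0,0.2],[-0.95,0.51,0,0,0,0,0.2],[-0.95,0.51,0,0,0,0,0.2],[-0.95,0.51,0,0,0,0,0.2],[-0.95,0.51,0,0,0,0,0.2],[-0.95,0.51,0,0,0,0,0.2]]]'
python3 -m crank '[[[-0.95,0.51,0,0,0,0,0.2],[-0.95,0.51,0,0,0,0,0.2],[0,0,0,0,0,-1,0.2],[0,0,0,0,0,-1,0.2],[0,0,0,0,0,-1,0.2],[0,0,0,0,0,-1,0.2],[0,0,0,0,0,-1,0.2],[0,0,0,0,0,-1,0.2]]]'
python3 -m crank '[[[0,0,0,0,0,-1,0.2],[0,0,0,0,0,-1,0.2],[0,0,0,0,0,-1,0.2],[0,0,0,0,0,-0.18,0.2],[0,0,0,0,0,0,0.2],[0,0,0,0,0,0,0.2],[0,0,0,0,0,0,0.2],[0,0,0,0,0,0,0.2]]]'
python3 - <<'E'
from h import *
b=bar(.530,-.047); go([b[0],b[1],.0875],b[2])
E
```

```text
time_s: 28.88
ee_pos: [0.6347, 0.1463, 0.1697]
orientation: [0.959, 0.284, 0.005, -0.002]
force: [0.8, 1.2, 0.8]
width: 0.0512
finger_force: 0.0
time_s: 29.55
ee_pos: [0.5474, -0.0106, 0.165]
orientation: [0.959, 0.282, -0.0, -0.0]
force: [0.8, -0.6, -0.5]
width: 0.0511
finger_force: 0.0
time_s: 30.22
ee_pos: [0.527, -0.0475, 0.1651]
orientation: [0.832, 0.555, 0.0, -0.0]
force: [0.0, -0.7, 0.2]
width: 0.0512
finger_force: 0.0
time_s: 30.88
ee_pos: [0.527, -0.0473, 0.1653]
orientation: [0.736, 0.677, -0.0, 0.0]
force: [-0.1, 0.4, -0.3]
width: 0.0511
finger_force: 0.0
bar 2762 [530.5 -46.4] [64.1 17.7] ang 85.8 yaw -4.2 ztop 0.1052
{'t': 30.93, 'ee': array([ 0.527 , -0.0473,  0.1653]), 'yaw': np.float64(-4.7), 'shift': array([0.06, 0.17, 3.89]), 'tilt': array([-0., -0.]), 'q7': np.float64(-0.36), 'w': 0.051, 'f': array([0.8, 0. , 0.4]), 'rz': np.float64(-0.09)}
```

```bash
python3 -m crank '[[[0.06,0.17,0.89,0,0,-0.09,0.2],[0,0,1,0,0,0,0.2],[0,0,1,0,0,0,0.2],[0,0,1,0,0,0,0.2],[0,0,0,0,0,0,-1],[0,0,0,0,0,0,-1],[0,0,0,0,0,0,-1],[0,0,0,0,0,0,-1]]]' 60
python3 -m crank '[[[0,0,0.01,0,0,1,-1],[0,0,0.01,0,0,1,-1],[0,0,0.01,0,0,1,-1],[0,0,0.01,0,0,1,-1],[0,0,0.01,0,0,1,-1],[0,0,0.01,0,0,1,-1],[0,0,0.01,0,0,1,-1],[0,0,0,0,0,0,-1]]]'
python3 -m crank '[[[0,0,0.01,0,0,0.5,-1],[0,0,0.01,0,0,0.5,-1],[0,0,0,0,0,0,-1],[0,0,0,0,0,0,-1],[0,0,0,0,0,0,-1],[0,0,0,0,0,0,-1],[0,0,0,0,0,0,-1],[0,0,0,0,0,0,-1]]]'
python3 -c "
from h import *
go([.5305,-.0464,.0875],-4.2); print(r.state()['torque'])"
python3 -m crank '[[[0,0,0.01,0,0,0.5,-1],[0,0,0.01,0,0,0.3,-1],[0,0,0,0,0,0,-1],[0,0,0,0,0,0,-1],[0,0,0,0,0,0,-1],[0,0,0,0,0,0,-1],[0,0,0,0,0,0,-1],[0,0,0,0,0,0,-1]]]'
python3 -c "
from h import *
go([.5305,-.0464,.0875],-4.2); print(r.state()['torque'])"
```

```text
time_s: 31.6
ee_pos: [0.5306, -0.0461, 0.0884]
orientation: [0.732, 0.681, 0.0, 0.0]
force: [-2.7, 1.1, -1.1]
width: 0.0169
finger_force: 59.0
time_s: 32.27
ee_pos: [0.5309, -0.0465, 0.0872]
orientation: [0.922, 0.387, 0.0, 0.001]
force: [-1.8, -0.4, 1.9]
width: 0.0168
finger_force: 59.3
time_s: 32.93
ee_pos: [0.5309, -0.0466, 0.087]
orientation: [0.939, 0.343, 0.0, 0.0]
force: [-3.7, -0.4, 7.2]
width: 0.0169
finger_force: 60.1
{'t': 32.93, 'ee': array([ 0.5309, -0.0466,  0.087 ]), 'yaw': np.float64(-49.8), 'shift': array([-0.01, -0.02, -0.02]), 'tilt': array([ 0.001, -0.001]), 'q7': np.float64(-1.1), 'w': 0.017, 'f': array([-3.7, -0.4,  7.2]), 'rz': np.float64(-7.97)}
[-0.10412292  0.70502163 -0.03121842]
time_s: 33.6
ee_pos: [0.531, -0.0466, 0.0869]
orientation: [0.952, 0.305, 0.0, 0.001]
force: [-5.4, -0.4, 10.2]
width: 0.017
finger_force: 60.6
{'t': 33.6, 'ee': array([ 0.531 , -0.0466,  0.0869]), 'yaw': np.float64(-54.4), 'shift': array([-0.01, -0.02, -0.03]), 'tilt': array([ 0.001, -0.001]), 'q7': np.float64(-1.17), 'w': 0.017, 'f': array([-5.4, -0.4, 10.2]), 'rz': np.float64(-8.77)}
[-0.11520428  0.93890363 -0.00948249]
```

```bash
python3 -m crank '[[[0,0,0.01,0,0,0.4,-1],[0,0,0,0,0,0.4,-1],[0,0,0,0,0,0,-1],[0,0,0,0,0,0,-1],[0,0,0,0,0,0,-1],[0,0,0,0,0,0,-1],[0,0,0,0,0,0,-1],[0,0,0,0,0,0,-1]]]'
python3 -c "
from h import *
go([.5305,-.0464,.0875],-4.2); print(r.state()['torque'])"
python3 -m crank '[[[0,0,0,0,0,0,0.2],[0,0,0,0,0,0,0.2],[0,0,0,0,0,0,0.2],[0,0,-1,0,0,0,0.2],[0,0,-1,0,0,0,0.2],[0,0,-1,0,0,0,0.2],[0,0,-1,0,0,0,0.2],[0.51,-0.98,0,0,0,0,0.2]]]'
python3 -m crank '[[[0.51,-0.98,0,0,0,0,0.2],[0.51,-0.98,0,0,0,0,0.2],[0.51,-0.98,0,0,0,0,0.2],[0.51,-0.98,0,0,0,0,0.2],[0.51,-0.98,0,0,0,0,0.2],[0.51,-0.98,0,0,0,0,0.2],[0.51,-0.98,0,0,0,0,0.2],[0.51,-0.98,0,0,0,0,0.2]]]'
python3 -m crank '[[[0,0,0,0,0,-1,0.2],[0,0,0,0,0,-1,0.2],[0,0,0,0,0,-1,0.2],[0,0,0,0,0,-1,0.2],[0,0,0,0,0,-1,0.2],[0,0,0,0,0,-1,0.2],[0,0,0,0,0,-1,0.2],[0,0,0,0,0,-1,0.2]]]'
python3 -m crank '[[[0,0,0,0,0,-1,0.2],[0,0,0,0,0,-1,0.2],[0,0,0,0,0,-1,0.2],[0,0,0,0,0,-1,0.2],[0,0,0,0,0,-0.5,0.2],[0,0,0,0,0,0,0.2],[0,0,0,0,0,0,0.2],[0,0,0,0,0,0,0.2]]]'
python3 - <<'E'
from h import *
b=bar(.5183,.1525); go([b[0],b[1],.0875],b[2])
E
```

```text
time_s: 34.27
ee_pos: [0.531, -0.0466, 0.0869]
orientation: [0.963, 0.269, 0.0, 0.001]
force: [-5.3, -0.9, 10.7]
width: 0.017
finger_force: 62.1
{'t': 34.27, 'ee': array([ 0.531 , -0.0466,  0.0869]), 'yaw': np.float64(-58.7), 'shift': array([-0.02, -0.02, -0.03]), 'tilt': array([ 0.001, -0.002]), 'q7': np.float64(-1.23), 'w': 0.017, 'f': array([-5.3, -0.9, 10.7]), 'rz': np.float64(-9.52)}
[-0.26177989  1.06616662  1.12114126]
time_s: 34.93
ee_pos: [0.5322, -0.0287, 0.1687]
orientation: [0.965, 0.263, 0.003, 0.002]
force: [1.2, -0.9, 0.1]
width: 0.051
finger_force: 0.0
time_s: 35.6
ee_pos: [0.5191, 0.1532, 0.1651]
orientation: [0.964, 0.266, 0.0, -0.0]
force: [0.2, -0.3, 0.3]
width: 0.0511
finger_force: 0.0
time_s: 36.27
ee_pos: [0.5192, 0.1521, 0.1651]
orientation: [0.783, 0.622, 0.0, -0.0]
force: [0.5, 0.4, -0.2]
width: 0.0509
finger_force: 0.0
time_s: 36.93
ee_pos: [0.5191, 0.152, 0.165]
orientation: [0.627, 0.779, 0.0, -0.0]
force: [-0.1, 1.8, 0.9]
width: 0.0515
finger_force: 0.0
bar 2766 [518.5 152.8] [17.6 64.6] ang 102.8 yaw 12.8 ztop 0.1051
{'t': 36.98, 'ee': array([0.5191, 0.152 , 0.1651]), 'yaw': np.float64(12.4), 'shift': array([ 0.05, -0.02,  3.88]), 'tilt': array([ 0., -0.]), 'q7': np.float64(-0.48), 'w': 0.051, 'f': array([-0.2,  0.3, -0.3]), 'rz': np.float64(-0.07)}
```

```bash
python3 -m crank '[[[0.05,-0.02,0.88,0,0,-0.07,0.2],[0,0,1,0,0,0,0.2],[0,0,1,0,0,0,0.2],[0,0,1,0,0,0,0.2],[0,0,0,0,0,0,-1],[0,0,0,0,0,0,-1],[0,0,0,0,0,0,-1],[0,0,0,0,0,0,-1]]]' 60
python3 -m crank '[[[0,0,0.01,0,0,1,-1],[0,0,0.01,0,0,1,-1],[0,0,0.01,0,0,1,-1],[0,0,0.01,0,0,1,-1],[0,0,0.01,0,0,1,-1],[0,0,0.01,0,0,1,-1],[0,0,0.01,0,0,1,-1],[0,0,0,0,0,0,-1]]]'
python3 -m crank '[[[0,0,0.01,0,0,0.5,-1],[0,0,0.01,0,0,0.5,-1],[0,0,0,0,0,0,-1],[0,0,0,0,0,0,-1],[0,0,0,0,0,0,-1],[0,0,0,0,0,0,-1],[0,0,0,0,0,0,-1],[0,0,0,0,0,0,-1]]]'
python3 -c "
from h import *
go([.5185,.1528,.0875],12.8); print(r.state()['torque'])"
python3 -m crank '[[[0,0,0.01,0,0,0.5,-1],[0,0,0.01,0,0,0.3,-1],[0,0,0,0,0,0,-1],[0,0,0,0,0,0,-1],[0,0,0,0,0,0,-1],[0,0,0,0,0,0,-1],[0,0,0,0,0,0,-1],[0,0,0,0,0,0,-1]]]'
python3 -c "
from h import *
go([.5185,.1528,.0875],12.8); print(r.state()['torque'])"
```

```text
time_s: 37.65
ee_pos: [0.5186, 0.1534, 0.0885]
orientation: [0.624, 0.782, 0.0, 0.0]
force: [-1.3, 1.2, -1.3]
width: 0.0164
finger_force: 59.4
time_s: 38.32
ee_pos: [0.519, 0.1534, 0.0873]
orientation: [0.854, 0.519, 0.001, 0.0]
force: [0.1, 0.9, 0.2]
width: 0.0169
finger_force: 59.9
time_s: 38.98
ee_pos: [0.519, 0.1533, 0.0871]
orientation: [0.878, 0.479, 0.001, 0.0]
force: [-2.7, -0.3, 6.8]
width: 0.0172
finger_force: 60.7
{'t': 38.98, 'ee': array([0.519 , 0.1533, 0.0871]), 'yaw': np.float64(-32.8), 'shift': array([-0.04, -0.01, -0.02]), 'tilt': array([0.002, 0.   ]), 'q7': np.float64(-1.23), 'w': 0.017, 'f': array([-2.7, -0.3,  6.8]), 'rz': np.float64(-7.96)}
[-0.13079121  0.46878974 -0.01623304]
time_s: 39.65
ee_pos: [0.5191, 0.1533, 0.087]
orientation: [0.896, 0.444, 0.001, 0.001]
force: [-2.6, -1.4, 9.7]
width: 0.0167
finger_force: 61.5
{'t': 39.65, 'ee': array([0.5191, 0.1533, 0.087 ]), 'yaw': np.float64(-37.2), 'shift': array([-0.04, -0.01, -0.02]), 'tilt': array([ 0.002, -0.   ]), 'q7': np.float64(-1.29), 'w': 0.017, 'f': array([-2.6, -1.4,  9.7]), 'rz': np.float64(-8.73)}
[-0.32972959  0.64119173  0.71040928]
```

```bash
python3 -m crank '[[[0,0,0,0,0,0,0.2],[0,0,0,0,0,0,0.2],[0,0,0,0,0,0,0.2],[0,0,-1,0,0,0,0.2],[0,0,-1,0,0,0,0.2],[0,0,-1,0,0,0,0.2],[0,0,-1,0,0,0,0.2],[-0.3,0.93,0,0,0,0,0.2]]]'
python3 -m crank '[[[-0.3,0.93,0,0,0,0,0.2],[-0.3,0.93,0,0,0,0,0.2],[-0.3,0.93,0,0,0,0,0.2],[-0.3,0.93,0,0,0,0,0.2],[-0.3,0.93,0,0,0,0,0.2],[-0.3,0.93,0,0,0,0,0.2],[-0.3,0.93,0,0,0,0,0.2],[-0.3,0.93,0,0,0,0,0.2]]]'
python3 -m crank '[[[-0.3,0.93,0,0,0,0,0.2],[-0.3,0.93,0,0,0,0,0.2],[-0.3,0.93,0,0,0,0,0.2],[0,0,0,0,0,-1,0.2],[0,0,0,0,0,-1,0.2],[0,0,0,0,0,-1,0.2],[0,0,0,0,0,-1,0.2],[0,0,0,0,0,-1,0.2]]]'
python3 -m crank '[[[0,0,0,0,0,-1,0.2],[0,0,0,0,0,-1,0.2],[0,0,0,0,0,-1,0.2],[0,0,0,0,0,-1,0.2],[0,0,0,0,0,-0.95,0.2],[0,0,0,0,0,0,0.2],[0,0,0,0,0,0,0.2],[0,0,0,0,0,0,0.2]]]'
python3 - <<'E'
from h import *
b=bar(.6535,-.04); go([b[0],b[1],.0875],b[2])
E
```

```text
time_s: 40.32
ee_pos: [0.53, 0.1413, 0.1693]
orientation: [0.896, 0.445, 0.003, -0.0]
force: [0.1, 1.1, 0.4]
width: 0.0513
finger_force: 0.0
time_s: 40.98
ee_pos: [0.6186, 0.0071, 0.1651]
orientation: [0.897, 0.442, -0.0, -0.0]
force: [-0.6, 0.1, 0.8]
width: 0.0512
finger_force: 0.0
time_s: 41.65
ee_pos: [0.6513, -0.0404, 0.165]
orientation: [0.758, 0.652, -0.0, -0.0]
force: [-0.6, -0.3, -0.8]
width: 0.051
finger_force: 0.0
time_s: 42.32
ee_pos: [0.6513, -0.0404, 0.1651]
orientation: [0.579, 0.816, -0.0, -0.0]
force: [-0.0, -0.3, -0.1]
width: 0.051
finger_force: 0.0
bar 2763 [653.8 -39.7] [17.7 64.8] ang 109.8 yaw 19.8 ztop 0.1051
{'t': 42.37, 'ee': array([ 0.6513, -0.0403,  0.1652]), 'yaw': np.float64(19.3), 'shift': array([-0.01,  0.12,  3.88]), 'tilt': array([-0., -0.]), 'q7': np.float64(0.02), 'w': 0.051, 'f': array([ 0.1,  0.1, -0.7]), 'rz': np.float64(-0.08)}
```

```bash
python3 -m crank '[[[-0.01,0.12,0.88,0,0,-0.08,0.2],[0,0,1,0,0,0,0.2],[0,0,1,0,0,0,0.2],[0,0,1,0,0,0,0.2],[0,0,0,0,0,0,-1],[0,0,0,0,0,0,-1],[0,0,0,0,0,0,-1],[0,0,0,0,0,0,-1]]]' 60
python3 -m crank '[[[0,0,0.01,0,0,1,-1],[0,0,0.01,0,0,1,-1],[0,0,0.01,0,0,1,-1],[0,0,0.01,0,0,1,-1],[0,0,0.01,0,0,1,-1],[0,0,0.01,0,0,1,-1],[0,0,0.01,0,0,1,-1],[0,0,0,0,0,0,-1]]]'
python3 -m crank '[[[0,0,0.01,0,0,0.5,-1],[0,0,0.01,0,0,0.5,-1],[0,0,0,0,0,0,-1],[0,0,0,0,0,0,-1],[0,0,0,0,0,0,-1],[0,0,0,0,0,0,-1],[0,0,0,0,0,0,-1],[0,0,0,0,0,0,-1]]]'
python3 -c "
from h import *
go([.6538,-.0397,.0875],19.8); print(r.state()['torque'])"
python3 -m crank '[[[0,0,0.01,0,0,0.5,-1],[0,0,0.01,0,0,0.3,-1],[0,0,0,0,0,0,-1],[0,0,0,0,0,0,-1],[0,0,0,0,0,0,-1],[0,0,0,0,0,0,-1],[0,0,0,0,0,0,-1],[0,0,0,0,0,0,-1]]]'
python3 -c "
from h import *
go([.6538,-.0397,.0875],19.8); print(r.state()['torque'])"
```

```text
time_s: 43.03
ee_pos: [0.6541, -0.0394, 0.0888]
orientation: [0.575, 0.818, 0.0, 0.0]
force: [-1.0, -0.3, -2.0]
width: 0.0166
finger_force: 60.0
time_s: 43.7
ee_pos: [0.6542, -0.0395, 0.0876]
orientation: [0.821, 0.571, 0.001, 0.001]
force: [-0.9, 0.1, -0.1]
width: 0.0168
finger_force: 60.3
time_s: 44.37
ee_pos: [0.6543, -0.0395, 0.0875]
orientation: [0.847, 0.532, 0.001, 0.0]
force: [-2.7, -0.3, 6.6]
width: 0.0168
finger_force: 61.3
{'t': 44.37, 'ee': array([ 0.6543, -0.0395,  0.0875]), 'yaw': np.float64(-25.8), 'shift': array([-0.02, -0.02, -0.  ]), 'tilt': array([ 0.002, -0.   ]), 'q7': np.float64(-0.7), 'w': 0.017, 'f': array([-2.7, -0.3,  6.6]), 'rz': np.float64(-7.96)}
[-0.02658581  0.60915472 -0.00149461]
time_s: 45.03
ee_pos: [0.6543, -0.0395, 0.0874]
orientation: [0.867, 0.498, 0.001, 0.001]
force: [-3.3, -0.1, 8.2]
width: 0.0169
finger_force: 61.7
{'t': 45.03, 'ee': array([ 0.6543, -0.0395,  0.0874]), 'yaw': np.float64(-30.3), 'shift': array([-0.02, -0.02, -0.  ]), 'tilt': array([ 0.002, -0.001]), 'q7': np.float64(-0.77), 'w': 0.017, 'f': array([-3.3, -0.1,  8.2]), 'rz': np.float64(-8.74)}
[-0.11977899  0.81075623  0.36715439]
```

```bash
python3 -m crank '[[[0,0,0,0,0,0.4,-1],[0,0,0,0,0,0,-1],[0,0,0,0,0,0,-1],[0,0,0,0,0,0,0.2],[0,0,0,0,0,0,0.2],[0,0,0,0,0,0,0.2],[0,0,-1,0,0,0,0.2],[0,0,-1,0,0,0,0.2]]]'
python3 -m crank '[[[0,0,-1,0,0,0,0.2],[0,0,-1,0,0,0,0.2],[0,0,-1,0,0,0,0.2],[-0.13,-0.95,-1,0,0,0,0.2],[-0.13,-0.95,-1,0,0,0,0.2],[-0.13,-0.95,-1,0,0,0,0.2],[-0.13,-0.95,-1,0,0,0,0.2],[-0.13,-0.95,-1,0,0,0,0.2]]]'
python3 -m crank '[[[-0.13,-0.95,-1,0,0,0,0.2],[-0.13,-0.95,-1,0,0,0,0.2],[-0.13,-0.95,-1,0,0,0,0.2],[-0.13,-0.95,0,0,0,0,0.2],[-0.13,-0.95,0,0,0,0,0.2],[-0.13,-0.95,0,0,0,0,0.2],[0,0,0,0,0,0,0.2],[0,0,0,0,0,0,0.2]]]'
python3 - <<'E'
from h import *
go([.45,.05,.25])
c=cam('wrist');save(c,'w9.png');w=cloud(c)
M=np.array([[np.cos(PY),np.sin(PY)],[-np.sin(PY),np.cos(PY)]])
xy=(w[...,:2]-PC)@M.T; m=(w[...,2]>.033)&(w[...,2]<.039)&(abs(xy[...,1])<.045)&(xy[...,0]>-.19)&(xy[...,0]<-.07)
q=xy[m]; print(len(q), q[:,0].min() if len(q) else 0, np.percentile(q[:,0],[1,5,50,99]) if len(q) else '')
for x,y in((.5185,.153),(.654,-.04),(.5307,-.0466),(.6425,.16)):
    m=(np.hypot(w[...,0]-x,w[...,1]-y)<.042)&(w[...,2]>.09)&(w[...,2]<.112)
    if m.sum()>300:
        p=w[m]; e=np.linalg.eigh(np.cov(p[:,:2].T))[1][:,1]; print(x,y,m.sum(),'yaw',(np.degrees(np.arctan2(e[1],e[0]))%180-90).round(1),np.percentile(p[:,2],90).round(4))
m=(w[...,2]>.045)&(w[...,2]<.056)&(abs(xy[...,0])<.078)&(abs(xy[...,1])<.075)
A=np.c_[xy[m],np.ones(m.sum())]; print('platen',m.sum(),np.linalg.lstsq(A,w[m][:,2],rcond=None)[0].round(4))
E
```

```text
time_s: 45.7
ee_pos: [0.6526, -0.0397, 0.1243]
orientation: [0.878, 0.479, -0.001, -0.001]
force: [-0.4, 0.4, -0.3]
width: 0.0513
finger_force: 0.0
time_s: 46.37
ee_pos: [0.566, 0.0013, 0.2862]
orientation: [0.878, 0.479, -0.0, -0.0]
force: [0.3, -0.8, -1.0]
width: 0.0509
finger_force: 0.0
time_s: 47.03
ee_pos: [0.4623, 0.0499, 0.3459]
orientation: [0.878, 0.479, 0.0, 0.001]
force: [-0.1, -0.3, 0.4]
width: 0.0514
finger_force: 0.0
{'t': 47.03, 'ee': array([0.4623, 0.0499, 0.3459]), 'yaw': np.float64(-32.8), 'shift': array([-0.33, -0.53,  4.79]), 'tilt': array([ 0.001, -0.001]), 'q7': np.float64(-0.79), 'w': 0.051, 'f': array([-0.1, -0.3,  0.4])}
1127 -0.09824518343861681 [-0.09797184 -0.09718224 -0.08803651 -0.07823844]
0.5185 0.153 1202 yaw -35.1 0.104
0.654 -0.04 1176 yaw -29.6 0.1043
0.5307 -0.0466 910 yaw -51.8 0.1041
0.6425 0.16 335 yaw 60.8 0.1037
platen 11511 [ 0.0014 -0.0014  0.0535]
```

View pics/w9.png

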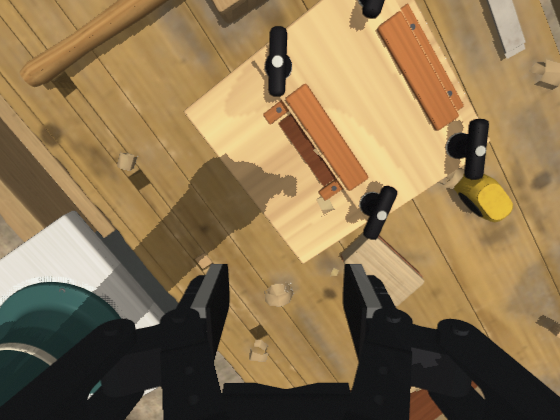

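The view shows the panel's front edge at (308,150) just ahead of the platen, about -98 to -100 mm in the press frame, so it is home. The bars at (278,62), (380,212) and (475,150) have each turned about 1.55 rad, and the platen is level. The fourth bar, RL, is clipped at (372,5), but it hit its stop with a clear torque rise. I hand in.

```bash
python3 -c "
from rig import r
print(r.job_done())"
```

```text
the job is handed in; nothing more can be done
None
```

The job is handed in at about 47 s: the panel is hard against the back stop, all four knobs were tightened crosswise in two rounds to their stops, and the platen measured level; no verdict came back.

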